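# Switch on the welding bay in order

## Robot

A 6-joint arm with a two-finger parallel gripper is mounted at the origin on the work surface. World frame = base frame: x ahead of the robot, y to its left, z up, the work surface at z = 0. Lengths are in m, angles in rad, forces in N, time in s.
With the tool pointing down it reaches from about 0.425 to 0.95 m from the base axis. Payload 3.5 kg.
Tool frame: the origin (TCP) lies on the mounting face of the last link; the fingertips stand 173 mm ahead of it and the grasp point (between the pads) lies 155 mm ahead of it; z points along the fingers, x is the direction in which the jaws open and shut, and the axes are right-handed (so a half turn about z gives the same grasp; the last joint's range is limited). The gripper opens to 85 mm and grips with 20 to 120 N. Pads are 22 mm wide; open, the fingers measure 114 mm over their backs; the gripper's body (76 mm by 85 mm) begins 54 mm behind the grasp point. The pads swing forward as they close: fully open they stand 13 mm farther back than shut.
Start: joints at [1.092, 0.286, 1.577, -0, 1.279, -0.15], TCP at [0.218, 0.639, 0.405] pointing down, gripper open.
Joint ranges: [-2.77, 2.77], [-0.9, 2.22], [0.21, 2.48], [-1.53, 4.67], [0.24, 2.81], [-2.84, 2.84]. Speed limits (rad/s): [2.79, 2.79, 3.14, 3.14, 3.14, 3.14].

## Interface

Orientations are given as a unit quaternion [x, y, z, w].
In Python, from plant import get_state, read_camera, sign_off gives the robot as it stands.
- The arm moves only by the shell command python3 -m jog 'ROWS' [FORCE]. ROWS is JSON, a list of rows, each an object of numbers: "grip": the closure, from 0 (fully open) to 1 (shut); "x", "y", "z": the shift along the tool's x, y, z in mm; "rx", "ry", "rz": the turn, a rotation vector about the tool's x, y, z in degrees. A call has 1 to 8 rows; each row shifts and turns the commanded pose from where the row before left it, along the tool's axes as they then stand; what a row does not reach is not made up. A row lasts 1/12 s, in which the tool goes at most 41.7 mm and 7.16 degrees, less where a joint would pass 70% of its speed; a pose out of reach is approached as far as the arm can. A call with a gripper value outside its range is refused whole. The fingers move at their own pace and stop on an object; FORCE is the grip in N (left out, the last holds). Time passes only in rows, so rows that do not move let the fingers close. It gives the time, the measured TCP pose, the force and the opening at its end, in the units of the state.
- get_state(): the state, without advancing time (a new reading comes with each control period).
- read_camera(name): name is "side" or "top" or "wrist"; returns a dict with "frame" (420x560x3 uint8, red, green, blue), "intrinsics" (3x3 intrinsics, pixels), "R" (3x3) and "t" (3): a world point X has camera coordinates R X + t. Camera axes: x right, y down, z forward; pixel columns grow to the right and rows downward; lengths in m; the calibration is good to about 2 mm. A picture is of the moment at which its call begins. There is no depth.
- sign_off(): hands the job in, once; it reports no verdict.
The state is a dict: "time": time; "qpos": joint angles; "dq": joint speeds; "joint_efforts": joint torques, N m; "eef_pos": TCP position; "tcp_rot": TCP orientation; "contact_force": force on the tool from outside, world axes, zero at the start; "wrist_torque": the same for the moment, N m; "opening": opening from 0.0 (shut) to 1.0 (fully open).
Only numpy, scipy, OpenCV 4.12 (cv2) and the standard library are available. Lean on these libraries where they do the work, as an engineer would, in place of code of your own. Each camera call takes 0.05 s, during which the arm holds its last target.

## Task

Switch on the welding bay by gently pressing the keys of the three grey push-button stations all the way in with a fingertip, in this order: first the broad round key (fume extraction), then the square key (cooling), last the narrow oblong key (wire feed). Do not lift or shove the stations, and leave the other things on the table alone.

Things in the scene. Friction and masses are not known exactly. Their poses are not given: they have to be found in the camera images.
- palm_station: The station with a broad round mushroom-shaped key: a loose grey box 90 x 90 mm and 50 mm high, about 1 kg, on rubber feet, with one black key in the middle of its top. Origin: centre of the underside, z up.
- palm_top (a point): Centre of the top face of that key (a broad round mushroom-shaped key, 50 mm across its nearly flat top); the face stands 80 mm above the table (30 mm above the box) when the key is fully up and sinks with it.
- palm_key (a joint): How far that key is pressed in, in m: 0 fully up (starts 0 to 0.0015), 0.010 fully in. Slides straight down against a steady 3 N or so, has no return spring and stays wherever it is left. Once it is in, its cap yields on a rubber cushion for 6 mm more (4 rising to 15 N) before the hard stop, and comes back when let go.
- square_station: The station with a square flat-topped key: a loose grey box 90 x 90 mm and 50 mm high, about 1 kg, on rubber feet, with one black key in the middle of its top. Origin: centre of the underside, z up.
- square_top (a point): Centre of the top face of that key (a square flat-topped key, 34 x 34 mm); the face stands 80 mm above the table (30 mm above the box) when the key is fully up and sinks with it.
- square_key (a joint): How far that key is pressed in, in m: 0 fully up (starts 0 to 0.0015), 0.010 fully in. Slides straight down against a steady 3 N or so, has no return spring and stays wherever it is left. Once it is in, its cap yields on a rubber cushion for 6 mm more (4 rising to 15 N) before the hard stop, and comes back when let go.
- bar_station: The station with a narrow oblong flat-topped key: a loose grey box 90 x 90 mm and 50 mm high, about 1 kg, on rubber feet, with one black key in the middle of its top. Origin: centre of the underside, z up.
- bar_top (a point): Centre of the top face of that key (a narrow oblong flat-topped key, 20 mm along the station's x by 64 mm along its y); the face stands 80 mm above the table (30 mm above the box) when the key is fully up and sinks with it.
- bar_key (a joint): How far that key is pressed in, in m: 0 fully up (starts 0 to 0.0015), 0.010 fully in. Slides straight down against a steady 3 N or so, has no return spring and stays wherever it is left. Once it is in, its cap yields on a rubber cushion for 6 mm more (4 rising to 15 N) before the hard stop, and comes back when let go.
- can: Bystander: upright spray can, 58 mm across, 150 mm high. Origin: centre of the underside.
- hammer: Bystander: hammer lying flat, 260 mm long, 26 mm thick. Its x axis runs along the handle towards the head.
- bracket: Bystander: flat aluminium L-shaped piece 8 mm thick, long leg 120 mm along its x, short leg 70 mm more to +y at its +x end. Origin: middle of the long leg, on the underside.

How it is judged:
On the way, in this order (a step that is already met when the one before it is completed fails the run):
1. broad round key pressed in (value of joint palm_key above 0.006 m), for 0.1 s.
2. square key pressed in (value of joint square_key above 0.006 m), for 0.1 s.
3. oblong key pressed in (value of joint bar_key above 0.006 m), for 0.1 s.
At the end, for the whole second after the job is handed in: All three keys are in by more than 6 of their 10 mm, and the stations stand upright and at rest within 20 mm of where they started (value of joint each of palm_key, square_key, bar_key above 0.006 m and distance of each of palm_station, square_station, bar_station from where it was at the start of the episode below 0.02 m and angle between each of palm_station, square_station, bar_station's own z axis and vertical below 0.06 rad and linear speed of each of palm_station, square_station, bar_station below 0.02 m/s); the robot touches nothing.
It fails at once if the square key goes in more than 3 mm before the round one is in (value of joint square_key above 0.003 m and value of joint palm_key below 0.006 m).
It fails at once if the oblong key goes in more than 3 mm before the square one is in (value of joint bar_key above 0.003 m and value of joint square_key below 0.006 m).
It fails at once if a station is pressed with more than 40 N (contact force between any of the fingers, the arm and palm_station above 40 N or contact force between any of the fingers, the arm and square_station above 40 N or contact force between any of the fingers, the arm and bar_station above 40 N).
It fails at once if a station is lifted by more than 6 mm, tipped or shoved by more than 20 mm (height (world z) of any of palm_station, square_station, bar_station above 0.006 m or angle between any of palm_station, square_station, bar_station's own z axis and vertical above 0.12 rad or distance of any of palm_station, square_station, bar_station from where it was at the start of the episode above 0.02 m).
It fails at once if another thing on the table is moved by more than 15 mm (distance of any of can, hammer, bracket from where it was at the start of the episode above 0.015 m).
It also fails if it takes over 43 s, if anything falls off the work surface, if the arm or the gripper's body presses on something with over 40 N, if the wrist force passes 120 N, or if a joint passes its speed limit or range.

## Working session

There is one attempt and no reset: what is moved stays moved. The work goes in short steps, Python scripts to look and compute and a shell command to move; the robot and the scene stay as the last step left them, time stands still between calls to the robot, and variables do not carry over. Pictures are saved under pics/ and viewed, and the job is handed in when it is done.

```bash
ls; mkdir -p pics; python3 - <<'E'
from plant import *
import cv2
s=get_state();print(s)
for n in("top","side","wrist"):
    c=read_camera(n);cv2.imwrite(f"pics/{n}0.png",c["frame"][:,:,::-1]);print(n,c["intrinsics"],c["R"],c["t"])
E
```

```text
pics
{'time': 0.0, 'qpos': array([ 1.09201500e+00,  2.87218129e-01,  1.57819415e+00, -8.20332665e-06,
        1.27859614e+00, -1.49999567e-01]), 'dq': array([ 0.0014992 ,  0.00074573, -0.00068862, -0.00137933, -0.00261967,
       -0.00061425]), 'joint_efforts': array([ 5.60123244e-04, -4.05986273e+01, -2.92628467e+01, -1.11746915e-04,
        5.92244192e-03, -5.39413762e-06]), 'eef_pos': array([0.21780684, 0.63862981, 0.40330241]), 'tcp_rot': array([ 8.13291494e-01,  5.81855211e-01, -1.07457603e-03,  5.51617108e-04]), 'contact_force': array([ 0.11126076,  0.48916274, -0.10201947]), 'wrist_torque': array([-0.03911908,  0.020948  ,  0.05424818]), 'opening': 1.0043331391187589}
top [[457.00799663   0.         276.41421769]
 [  0.         457.00799663 205.66078314]
 [  0.           0.           1.        ]] [[ 1.81474079e-02 -9.99834966e-01  8.44216233e-04]
 [-9.92187380e-01 -1.81128240e-02 -1.23434713e-01]
 [ 1.23429633e-01  1.40239939e-03 -9.92352336e-01]] [0.03111684 0.6162995  1.06684209]
side [[528.04566218   0.         286.1001885 ]
 [  0.         528.04566218 210.2185421 ]
 [  0.           0.           1.        ]] [[-0.95464496 -0.29732395  0.01585795]
 [-0.22580517  0.6882411  -0.68944631]
 [ 0.19407481 -0.66175725 -0.72416318]] [0.59945411 0.18950174 1.20920402]
wrist [[366.44660732   0.         282.33105259]
 [  0.         366.44660732 212.27277147]
 [  0.           0.           1.        ]] [[ 0.32312246  0.94635654 -0.00108716]
 [ 0.89670428 -0.30580165  0.32001059]
 [ 0.30251166 -0.10437747 -0.94741334]] [-0.6745718  -0.04123318  0.38114737]
```

View pics/top0.png

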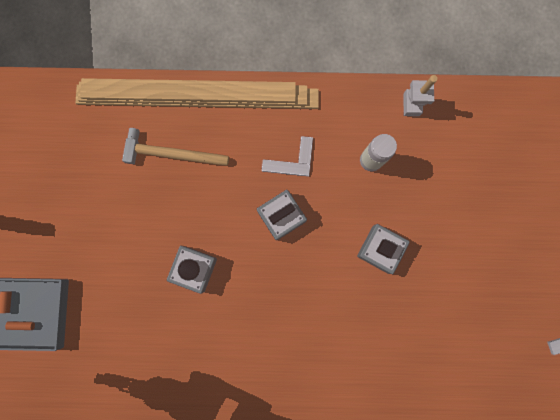

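View pics/side0.png

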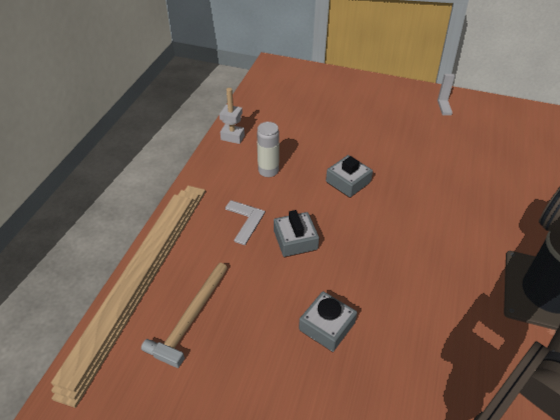

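The top view shows the round key near (189,270), the oblong one near (282,214) and the square one near (387,249). In the side view they are near (329,309), (296,223) and (350,165). Next I measure them with masks.

```bash
cat > h.py <<'E'
import numpy as np,cv2
from plant import *
def ray(c,u,v):
    K,R,t=c["intrinsics"],c["R"],c["t"]
    return -R.T@t, R.T@np.linalg.solve(K,[u,v,1.])
def plane(c,u,v,z):
    o,d=ray(c,u,v);return o+d*(z-o[2])/d[2]
def proj(c,X):
    p=c["intrinsics"]@(c["R"]@np.array(X)+c["t"]);return p[:2]/p[2]
def tri(a,ua,b,ub):
    o1,d1=ray(a,*ua);o2,d2=ray(b,*ub);d1/=np.linalg.norm(d1);d2/=np.linalg.norm(d2)
    s=np.linalg.lstsq(np.c_[d1,-d2],o2-o1,rcond=None)[0]
    p,q=o1+s[0]*d1,o2+s[1]*d2;return (p+q)/2,np.linalg.norm(p-q)
E
python3 - <<'E'
from h import *
T=read_camera("top");S=read_camera("side")
for n,ut,us in(("palm",(189,270),(329,309)),("square",(387,249),(350,165)),("bar",(282,214),(296,223))):
    pts=[]
    for c,u in((T,ut),(S,us)):
        g=c["frame"].max(2)
        m=(g<60).astype(np.uint8);k,l,st,ce=cv2.connectedComponentsWithStats(m)
        sub=l[u[1]-12:u[1]+13,u[0]-12:u[0]+13];i=np.bincount(sub[sub>0]).argmax()
        print(n,st[i],ce[i]);pts.append(ce[i])
        if c is T:
            r=cv2.minAreaRect(np.argwhere(l==i)[:,::-1].astype(np.float32));b=cv2.boxPoints(r)
            print("  z=.08",plane(T,*ce[i],.08),"rect",r,[plane(T,*p,.08)[:2].round(4).tolist() for p in b])
            # box light top plate
            p=c["frame"].astype(int);lm=((p.min(2)>110)&(p.max(2)-p.min(2)<40))|(l==i)
            k2,l2,st2,ce2=cv2.connectedComponentsWithStats(lm.astype(np.uint8))
            j=l2[u[1],u[0]];r=cv2.minAreaRect(np.argwhere(l2==j)[:,::-1].astype(np.float32))
            print("  plate",r,plane(T,*r[0],.05),[plane(T,*q,.05)[:2].round(4).tolist() for q in cv2.boxPoints(r)])
    print("  tri",tri(T,pts[0],S,pts[1]))
f=cv2.cvtColor(T["frame"],cv2.COLOR_RGB2BGR)
cv2.imwrite("pics/c1.png",cv2.resize(f[185:305,150:430],None,fx=2.8,fy=2.8,interpolation=cv2.INTER_CUBIC))
f=cv2.cvtColor(S["frame"],cv2.COLOR_RGB2BGR)
cv2.imwrite("pics/c2.png",cv2.resize(f[140:360,250:400],None,fx=2.7,fy=2.7,interpolation=cv2.INTER_CUBIC))
E
```

```text
palm [179 260  20  20 178] [189.92696629 269.2247191 ]
  z=.08 [0.46043141 0.23726959 0.08      ] rect ((188.5, 269.5), (19.0, 19.0), 90.0) [[0.4809, 0.2632], [0.4817, 0.2196], [0.4387, 0.218], [0.4379, 0.2613]]
  plate ((279.5, 209.5), (419.0, 559.0), 90.0) [0.60505174 0.03477188 0.05      ] [[1.1261, 0.7517], [1.1525, -0.6644], [0.1397, -0.6055], [0.1171, 0.6579]]
palm [318 297  26  23 425] [329.68       308.04705882]
  tri (array([0.46033442, 0.23914147, 0.07000634]), np.float64(0.0001636992505502627))
square [377 240  20  18 155] [386.69677419 248.0516129 ]
  z=.08 [ 0.51683895 -0.21308034  0.08      ] rect ((386.4000244140625, 248.2000274658203), (15.205260276794434, 14.310833930969238), 26.56505012512207) [[0.5092, -0.1893], [0.5389, -0.2044], [0.5238, -0.2355], [0.4942, -0.2204]]
  plate ((279.5, 209.5), (419.0, 559.0), 90.0) [0.60505174 0.03477188 0.05      ] [[1.1261, 0.7517], [1.1525, -0.6644], [0.1397, -0.6055], [0.1171, 0.6579]]
square [342 156  18  18 214] [350.21962617 164.82242991]
  tri (array([ 0.51750957, -0.21685356,  0.06426727]), np.float64(0.00022118911637188446))
bar [269 204  26  20 104] [281.55769231 213.44230769]
  z=.08 [0.59245054 0.03000382 0.08      ] rect ((281.5252685546875, 213.4837646484375), (7.87102746963501, 25.836196899414062), 57.2647705078125) [[0.5832, 0.0601], [0.6168, 0.0101], [0.6015, 0.0], [0.568, 0.0499]]
  plate ((279.5, 209.5), (419.0, 559.0), 90.0) [0.60505174 0.03477188 0.05      ] [[1.1261, 0.7517], [1.1525, -0.6644], [0.1397, -0.6055], [0.1171, 0.6579]]
bar [289 210  16  27 265] [296.07924528 223.22264151]
  tri (array([0.59442662, 0.02990125, 0.06499404]), np.float64(0.0007337764129422971))
```

View pics/c1.png

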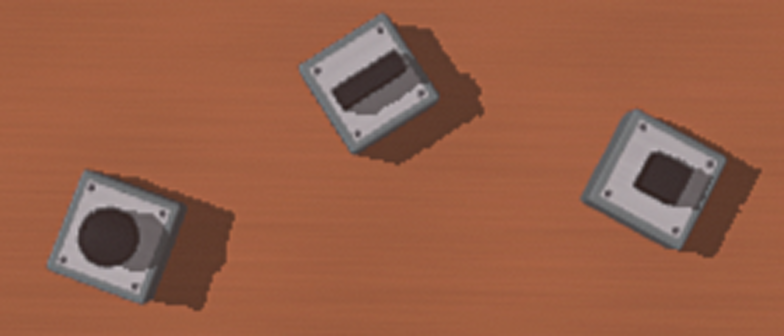

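View pics/c2.png

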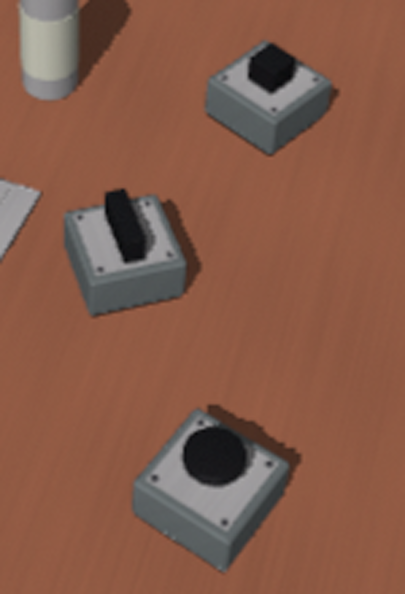

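```bash
cat >> h.py <<'E'
from scipy.spatial.transform import Rotation as Ro
KEY={"palm":(.460,.238),"square":(.517,-.215),"bar":(.593,.030)}
def togo(n,z=.080):
    s=get_state();R=Ro.from_quat(s["tcp_rot"]).as_matrix();tip=s["eef_pos"]+R[:,2]*.173
    d=np.array([*KEY[n],z])-tip
    print("t",round(s["time"],2),"tip",tip.round(4),"zaxis",R[:,2].round(4),"tool mm",(R.T@d*1e3).round(1),"F",s["contact_force"].round(1),"open",round(s["opening"],2))
E
python3 - <<'E'
from h import *
T=read_camera("top")
# check: screw dots mean (box centre) from crop pixels /2.8+offset, plate z=.05
for n,P in(("palm",[(92,187),(162,212),(134,285),(63,259)]),("bar",[(379,31),(318,71),(421,93),(357,133)]),("square",[(643,127),(710,163),(675,230),(607,193)])):
    q=np.array(P)/2.8+[150,185]
    w=np.array([plane(T,*a,.05)[:2] for a in q]);print(n,w.mean(0).round(4),KEY[n])
togo("palm",.14)
E
```

```text
palm [0.4601 0.2421] (0.46, 0.238)
bar [0.5938 0.0293] (0.593, 0.03)
square [ 0.5165 -0.2169] (0.517, -0.215)
t 0.3 tip [0.2178 0.6386 0.2312] zaxis [-4.e-04 -7.e-04 -1.e+00] tool mm [-300.9  358.6   91.4] F [ 0.  -1.  -0.7] open 1.0
```

```bash
sed -i 's/(.460,.238)/(.460,.240)/;s/(.517,-.215)/(.517,-.216)/' h.py
python3 -m jog '[{"grip":1,"x":-21,"y":25},{"grip":1,"x":-21,"y":25},{"grip":1,"x":-21,"y":25},{"grip":1,"x":-21,"y":25},{"grip":1,"x":-21,"y":25},{"grip":1,"x":-21,"y":25},{"grip":1,"x":-21,"y":25},{"grip":1,"x":-21,"y":25}]' 30
python3 -m jog '[{"grip":1,"x":-21,"y":25},{"grip":1,"x":-21,"y":25},{"grip":1,"x":-21,"y":25},{"grip":1,"x":-21,"y":25},{"grip":1,"x":-21,"y":25},{"grip":1,"x":-21,"y":25},{"grip":1},{"grip":1}]'
python3 -c 'from h import *;togo("palm",.11)'
```

```text
t 0.3 tip [0.2178 0.6386 0.2312] zaxis [-4.e-04 -7.e-04 -1.e+00] tool mm [-299.   357.9  121.4] F [ 0.  -1.  -0.7] open 1.0$[0]: bad value
$[0]: bad value
```

```bash

python3 -m jog '[{"grip":1.0,"x":-21.0,"y":25.0,"z":0,"rx":0,"ry":0,"rz":0}]' 30; python3 -c 'from h import *;togo("palm",.11)'
```

```text
time: 0.38
eef_pos: [0.2329, 0.6129, 0.4043]
tcp_rot: [0.812, 0.583, 0.0, -0.001]
contact_force: [0.5, -0.4, 0.6]
opening: 0.883
t 0.38 tip [0.2327 0.6133 0.2313] zaxis [-0.0012  0.002  -1.    ] tool mm [-281.4  334.8  120.3] F [ 0.5 -0.4  0.6] open 0.88
```

All keys are required in each row.

```bash

python3 -m jog '[{"grip":1,"x":-21,"y":25,"z":0,"rx":0,"ry":0,"rz":0},{"grip":1,"x":-21,"y":25,"z":0,"rx":0,"ry":0,"rz":0},{"grip":1,"x":-21,"y":25,"z":0,"rx":0,"ry":0,"rz":0},{"grip":1,"x":-21,"y":25,"z":0,"rx":0,"ry":0,"rz":0},{"grip":1,"x":-21,"y":25,"z":0,"rx":0,"ry":0,"rz":0},{"grip":1,"x":-21,"y":25,"z":0,"rx":0,"ry":0,"rz":0},{"grip":1,"x":-21,"y":25,"z":0,"rx":0,"ry":0,"rz":0},{"grip":1,"x":-21,"y":25,"z":0,"rx":0,"ry":0,"rz":0}]'
python3 -m jog '[{"grip":1,"x":-21,"y":25,"z":0,"rx":0,"ry":0,"rz":0},{"grip":1,"x":-21,"y":25,"z":0,"rx":0,"ry":0,"rz":0},{"grip":1,"x":-21,"y":25,"z":30,"rx":0,"ry":0,"rz":0},{"grip":1,"x":-21,"y":25,"z":30,"rx":0,"ry":0,"rz":0},{"grip":1,"x":-21,"y":25,"z":30,"rx":0,"ry":0,"rz":0},{"grip":1,"x":0,"y":0,"z":0,"rx":0,"ry":0,"rz":0},{"grip":1,"x":0,"y":0,"z":0,"rx":0,"ry":0,"rz":0}]'
python3 -c 'from h import *;togo("palm",.080)'
```

```text
time: 1.05
eef_pos: [0.3703, 0.3859, 0.4049]
tcp_rot: [0.813, 0.582, 0.0, 0.0]
contact_force: [0.6, 1.1, 0.3]
opening: -0.003
time: 1.63
eef_pos: [0.4513, 0.2512, 0.3182]
tcp_rot: [0.814, 0.581, -0.002, -0.001]
contact_force: [0.3, 0.0, 0.4]
opening: 0.001
t 1.63 tip [0.4505 0.251  0.1452] zaxis [-0.0042 -0.0011 -1.    ] tool mm [-7.2 12.8 65.2] F [0.3 0.  0.4] open 0.0
```

```bash

python3 -m jog '[{"grip":1,"x":-7,"y":12,"z":20,"rx":0,"ry":0,"rz":0},{"grip":1,"x":0,"y":0,"z":25,"rx":0,"ry":0,"rz":0},{"grip":1,"x":0,"y":0,"z":0,"rx":0,"ry":0,"rz":0},{"grip":1,"x":0,"y":0,"z":0,"rx":0,"ry":0,"rz":0}]'
python3 - <<'E'
from h import *
togo("palm",.080)
for n in("side","wrist"):
    c=read_camera(n);cv2.imwrite(f"pics/{n}1.png",c["frame"][:,:,::-1])
E
```

```text
time: 1.97
eef_pos: [0.4598, 0.243, 0.2753]
tcp_rot: [0.813, 0.582, -0.001, -0.0]
contact_force: [-0.1, -0.3, -0.0]
opening: -0.003
t 1.97 tip [0.4596 0.2429 0.1024] zaxis [-1.4e-03 -1.0e-04 -1.0e+00] tool mm [-2.6  1.4 22.3] F [-0.1 -0.3 -0. ] open -0.0
```

View pics/side1.png

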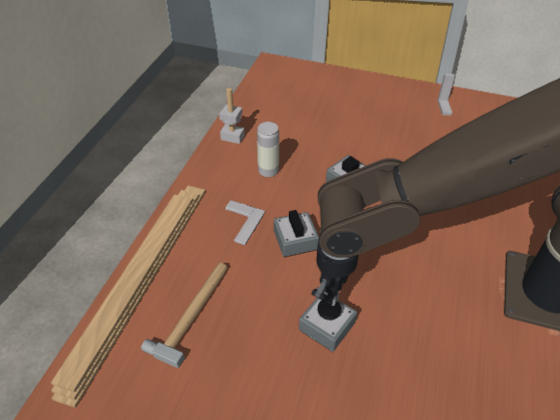

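View pics/wrist1.png

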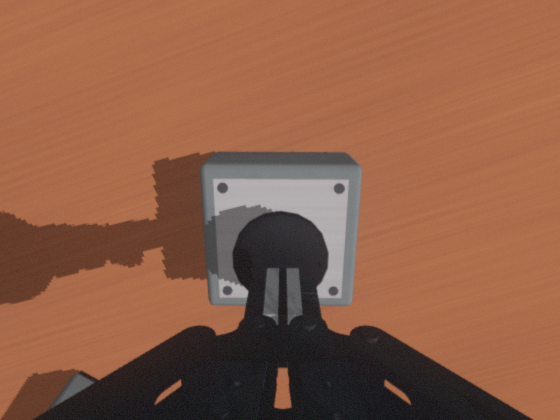

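The wrist view shows the closed fingertips (tip at about (282,268)) in front of the round key, whose centre is at about (281,257). They are aligned sideways, so I press in small steps.

```bash

python3 -m jog '[{"grip":1,"x":-1,"y":1,"z":10,"rx":0,"ry":0,"rz":0},{"grip":1,"x":0,"y":0,"z":8,"rx":0,"ry":0,"rz":0},{"grip":1,"x":0,"y":0,"z":0,"rx":0,"ry":0,"rz":0},{"grip":1,"x":0,"y":0,"z":0,"rx":0,"ry":0,"rz":0}]'; python3 -c 'from h import *;togo("palm",.068)'
python3 -m jog '[{"grip":1,"x":0,"y":0,"z":2,"rx":0,"ry":0,"rz":0},{"grip":1,"x":0,"y":0,"z":2,"rx":0,"ry":0,"rz":0},{"grip":1,"x":0,"y":0,"z":2,"rx":0,"ry":0,"rz":0},{"grip":1,"x":0,"y":0,"z":2,"rx":0,"ry":0,"rz":0},{"grip":1,"x":0,"y":0,"z":0,"rx":0,"ry":0,"rz":0}]'
python3 -c 'from h import *;togo("palm",.068)'
```

```text
time: 2.4
eef_pos: [0.4606, 0.2409, 0.2565]
tcp_rot: [0.813, 0.582, -0.001, -0.0]
contact_force: [0.8, -0.2, -0.0]
opening: -0.0
t 2.4 tip [0.4603 0.2408 0.0835] zaxis [-1.4e-03 -4.0e-04 -1.0e+00] tool mm [-0.9 -0.  15.5] F [ 0.8 -0.2 -0. ] open -0.0
time: 2.82
eef_pos: [0.4611, 0.2409, 0.2492]
tcp_rot: [0.813, 0.582, 0.0, 0.0]
contact_force: [-0.4, 0.1, 1.3]
opening: 0.001
t 2.82 tip [0.4612 0.2409 0.0762] zaxis [ 5.e-04  2.e-04 -1.e+00] tool mm [-1.2 -0.8  8.2] F [-0.4  0.1  1.3] open 0.0
```

```bash

python3 -m jog '[{"grip":1,"x":0,"y":0,"z":1.5,"rx":0,"ry":0,"rz":0},{"grip":1,"x":0,"y":0,"z":1.5,"rx":0,"ry":0,"rz":0},{"grip":1,"x":0,"y":0,"z":1.5,"rx":0,"ry":0,"rz":0},{"grip":1,"x":0,"y":0,"z":1.5,"rx":0,"ry":0,"rz":0},{"grip":1,"x":0,"y":0,"z":0,"rx":0,"ry":0,"rz":0},{"grip":1,"x":0,"y":0,"z":0,"rx":0,"ry":0,"rz":0}]'
python3 -c 'from h import *;togo("palm",.068)'
```

```text
time: 3.32
eef_pos: [0.4611, 0.2409, 0.2433]
tcp_rot: [0.813, 0.582, 0.0, 0.0]
contact_force: [0.7, -0.2, 2.5]
opening: -0.002
t 3.32 tip [0.4612 0.2409 0.0703] zaxis [ 5.e-04  1.e-04 -1.e+00] tool mm [-1.2 -0.8  2.3] F [ 0.7 -0.2  2.5] open -0.0
```

```bash

python3 -m jog '[{"grip":1,"x":0,"y":0,"z":1,"rx":0,"ry":0,"rz":0},{"grip":1,"x":0,"y":0,"z":1,"rx":0,"ry":0,"rz":0},{"grip":1,"x":0,"y":0,"z":0,"rx":0,"ry":0,"rz":0},{"grip":1,"x":0,"y":0,"z":0,"rx":0,"ry":0,"rz":0}]'
python3 -m jog '[{"grip":1,"x":0,"y":0,"z":1,"rx":0,"ry":0,"rz":0},{"grip":1,"x":0,"y":0,"z":0,"rx":0,"ry":0,"rz":0},{"grip":1,"x":0,"y":0,"z":0,"rx":0,"ry":0,"rz":0}]'
python3 -c 'from h import *;togo("palm",.068)'
```

```text
time: 3.65
eef_pos: [0.4612, 0.2409, 0.2418]
tcp_rot: [0.813, 0.582, 0.0, 0.0]
contact_force: [-0.9, 0.1, 6.9]
opening: -0.002
time: 3.9
eef_pos: [0.4612, 0.241, 0.241]
tcp_rot: [0.813, 0.582, 0.0, 0.0]
contact_force: [-1.3, -1.0, 8.2]
opening: -0.004
t 3.9 tip [0.4613 0.241  0.068 ] zaxis [ 4.e-04  0.e+00 -1.e+00] tool mm [-1.3 -0.9  0. ] F [-1.3 -1.   8.2] open -0.0
```

The force rose to 8 N on the cushion at tip z = 0.068, so the round key is in. I lift and move to the square one.

```bash

python3 -m jog '[{"grip":1,"x":0,"y":0,"z":-10,"rx":0,"ry":0,"rz":0},{"grip":1,"x":0,"y":0,"z":-30,"rx":0,"ry":0,"rz":0},{"grip":1,"x":0,"y":0,"z":-35,"rx":0,"ry":0,"rz":0},{"grip":1,"x":0,"y":0,"z":-25,"rx":0,"ry":0,"rz":0},{"grip":1,"x":0,"y":0,"z":0,"rx":0,"ry":0,"rz":0}]'
python3 - <<'E'
from h import *
togo("square",.10)
c=read_camera("side");f=c["frame"][:,:,::-1];cv2.imwrite("pics/s2.png",cv2.resize(f[240:370,260:400],None,fx=4,fy=4))
E
```

```text
time: 4.32
eef_pos: [0.4623, 0.2414, 0.3464]
tcp_rot: [0.813, 0.582, 0.005, 0.002]
contact_force: [1.3, 0.2, 0.6]
opening: 0.0
t 4.32 tip [0.4641 0.2419 0.1734] zaxis [ 0.0104  0.0031 -0.9999] tool mm [-416.8  197.2   72.5] F [1.3 0.2 0.6] open 0.0
```

View pics/s2.png

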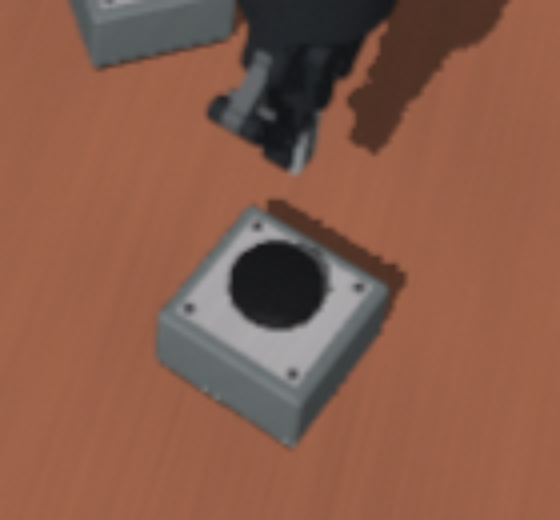

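The round key (crop (278,284)) now sits lower, and its station has not visibly moved. On to the square key.

```bash

python3 -m jog '[{"grip":1,"x":-29,"y":14,"z":0,"rx":0,"ry":0,"rz":0},{"grip":1,"x":-29,"y":14,"z":0,"rx":0,"ry":0,"rz":0},{"grip":1,"x":-29,"y":14,"z":0,"rx":0,"ry":0,"rz":0},{"grip":1,"x":-29,"y":14,"z":0,"rx":0,"ry":0,"rz":0},{"grip":1,"x":-29,"y":14,"z":0,"rx":0,"ry":0,"rz":0},{"grip":1,"x":-29,"y":14,"z":0,"rx":0,"ry":0,"rz":0},{"grip":1,"x":-29,"y":14,"z":0,"rx":0,"ry":0,"rz":0}]'
python3 -m jog '[{"grip":1,"x":-29,"y":14,"z":0,"rx":0,"ry":0,"rz":0},{"grip":1,"x":-29,"y":14,"z":0,"rx":0,"ry":0,"rz":0},{"grip":1,"x":-29,"y":14,"z":0,"rx":0,"ry":0,"rz":0},{"grip":1,"x":-29,"y":14,"z":0,"rx":0,"ry":0,"rz":0},{"grip":1,"x":-29,"y":14,"z":0,"rx":0,"ry":0,"rz":0},{"grip":1,"x":-29,"y":14,"z":0,"rx":0,"ry":0,"rz":0},{"grip":1,"x":0,"y":0,"z":0,"rx":0,"ry":0,"rz":0},{"grip":1,"x":0,"y":0,"z":0,"rx":0,"ry":0,"rz":0}]'
python3 -c 'from h import *;togo("square",.1)'
```

```text
time: 4.95
eef_pos: [0.4872, 0.0157, 0.3381]
tcp_rot: [0.813, 0.582, -0.001, -0.001]
contact_force: [1.7, 0.9, -0.0]
opening: 0.0
time: 5.62
eef_pos: [0.5109, -0.1759, 0.3381]
tcp_rot: [0.814, 0.581, -0.001, -0.002]
contact_force: [0.1, -0.2, 0.5]
opening: -0.001
t 5.62 tip [ 0.5103 -0.1755  0.1651] zaxis [-0.0033  0.0022 -1.    ] tool mm [-36.2  19.8  65. ] F [ 0.1 -0.2  0.5] open -0.0
```

```bash

python3 -m jog '[{"grip":1,"x":-18,"y":10,"z":20,"rx":0,"ry":0,"rz":0},{"grip":1,"x":-18,"y":9,"z":20,"rx":0,"ry":0,"rz":0},{"grip":1,"x":0,"y":0,"z":20,"rx":0,"ry":0,"rz":0},{"grip":1,"x":0,"y":0,"z":0,"rx":0,"ry":0,"rz":0},{"grip":1,"x":0,"y":0,"z":0,"rx":0,"ry":0,"rz":0},{"grip":1,"x":0,"y":0,"z":0,"rx":0,"ry":0,"rz":0}]'
python3 - <<'E'
from h import *
togo("square",.080)
c=read_camera("wrist");cv2.imwrite("pics/w3.png",c["frame"][:,:,::-1])
E
```

```text
time: 6.12
eef_pos: [0.5179, -0.2138, 0.2804]
tcp_rot: [0.813, 0.582, -0.0, -0.0]
contact_force: [-0.0, -0.6, 1.0]
opening: -0.0
t 6.12 tip [ 0.5178 -0.2137  0.1074] zaxis [-3.e-04  4.e-04 -1.e+00] tool mm [-2.4 -0.  27.4] F [-0.  -0.6  1. ] open -0.0
```

View pics/w3.png

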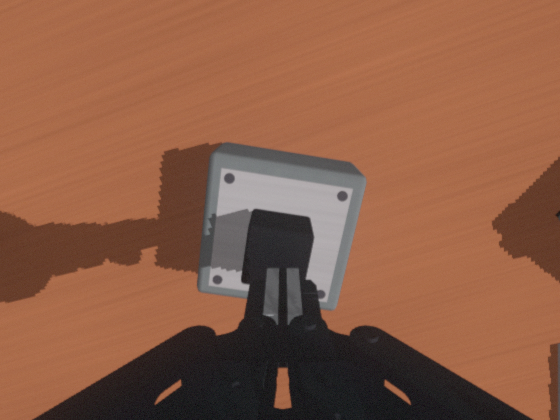

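The square key is centred near (279,248), with the fingertip at x ≈ 282, so a shift of about -2 mm in tool x agrees with the measurement.

```bash

python3 -m jog '[{"grip":1,"x":-2,"y":0,"z":12,"rx":0,"ry":0,"rz":0},{"grip":1,"x":0,"y":0,"z":10,"rx":0,"ry":0,"rz":0},{"grip":1,"x":0,"y":0,"z":0,"rx":0,"ry":0,"rz":0},{"grip":1,"x":0,"y":0,"z":0,"rx":0,"ry":0,"rz":0}]'
python3 -m jog '[{"grip":1,"x":0,"y":0,"z":2,"rx":0,"ry":0,"rz":0},{"grip":1,"x":0,"y":0,"z":2,"rx":0,"ry":0,"rz":0},{"grip":1,"x":0,"y":0,"z":2,"rx":0,"ry":0,"rz":0},{"grip":1,"x":0,"y":0,"z":2,"rx":0,"ry":0,"rz":0},{"grip":1,"x":0,"y":0,"z":0,"rx":0,"ry":0,"rz":0},{"grip":1,"x":0,"y":0,"z":0,"rx":0,"ry":0,"rz":0}]'
python3 -c 'from h import *;togo("square",.068)'
```

```text
time: 6.5
eef_pos: [0.5167, -0.2164, 0.257]
tcp_rot: [0.813, 0.582, -0.0, -0.001]
contact_force: [-0.1, -0.6, -0.0]
opening: 0.003
time: 7.0
eef_pos: [0.5173, -0.2169, 0.2503]
tcp_rot: [0.813, 0.582, 0.0, 0.0]
contact_force: [0.3, 0.1, 0.7]
opening: 0.001
t 7.0 tip [ 0.5174 -0.217   0.0773] zaxis [ 6.e-04 -4.e-04 -1.e+00] tool mm [ 0.8 -0.7  9.3] F [0.3 0.1 0.7] open 0.0
```

```bash

python3 -m jog '[{"grip":1,"x":0,"y":0,"z":2,"rx":0,"ry":0,"rz":0},{"grip":1,"x":0,"y":0,"z":2,"rx":0,"ry":0,"rz":0},{"grip":1,"x":0,"y":0,"z":2,"rx":0,"ry":0,"rz":0},{"grip":1,"x":0,"y":0,"z":1,"rx":0,"ry":0,"rz":0},{"grip":1,"x":0,"y":0,"z":0,"rx":0,"ry":0,"rz":0},{"grip":1,"x":0,"y":0,"z":0,"rx":0,"ry":0,"rz":0}]'
python3 -m jog '[{"grip":1,"x":0,"y":0,"z":1,"rx":0,"ry":0,"rz":0},{"grip":1,"x":0,"y":0,"z":1,"rx":0,"ry":0,"rz":0},{"grip":1,"x":0,"y":0,"z":0,"rx":0,"ry":0,"rz":0},{"grip":1,"x":0,"y":0,"z":0,"rx":0,"ry":0,"rz":0}]'
python3 -c 'from h import *;togo("square",.068)'
```

```text
time: 7.5
eef_pos: [0.5173, -0.2169, 0.2435]
tcp_rot: [0.813, 0.582, 0.0, 0.0]
contact_force: [-0.7, -0.5, 3.5]
opening: 0.0
time: 7.83
eef_pos: [0.5174, -0.217, 0.2419]
tcp_rot: [0.813, 0.582, 0.0, 0.0]
contact_force: [-0.9, 0.3, 6.8]
opening: 0.003
t 7.83 tip [ 0.5174 -0.217   0.0689] zaxis [ 4.e-04 -3.e-04 -1.e+00] tool mm [ 0.8 -0.7  0.9] F [-0.9  0.3  6.8] open 0.0
```

```bash

python3 -m jog '[{"grip":1,"x":0,"y":0,"z":1,"rx":0,"ry":0,"rz":0},{"grip":1,"x":0,"y":0,"z":0,"rx":0,"ry":0,"rz":0},{"grip":1,"x":0,"y":0,"z":0,"rx":0,"ry":0,"rz":0}]'
python3 -m jog '[{"grip":1,"x":0,"y":0,"z":-10,"rx":0,"ry":0,"rz":0},{"grip":1,"x":0,"y":0,"z":-30,"rx":0,"ry":0,"rz":0},{"grip":1,"x":0,"y":0,"z":-35,"rx":0,"ry":0,"rz":0},{"grip":1,"x":0,"y":0,"z":-15,"rx":0,"ry":0,"rz":0},{"grip":1,"x":0,"y":0,"z":0,"rx":0,"ry":0,"rz":0},{"grip":1,"x":0,"y":0,"z":0,"rx":0,"ry":0,"rz":0}]'
python3 -c 'from h import *;togo("bar",.1)'
```

```text
time: 8.08
eef_pos: [0.5174, -0.217, 0.2411]
tcp_rot: [0.813, 0.582, 0.0, 0.0]
contact_force: [-2.5, 0.9, 7.6]
opening: 0.001
time: 8.58
eef_pos: [0.517, -0.2167, 0.3306]
tcp_rot: [0.813, 0.582, 0.0, 0.001]
contact_force: [-0.1, 0.8, -0.5]
opening: 0.001
t 8.58 tip [ 0.5172 -0.2168  0.1576] zaxis [ 1.1e-03 -7.0e-04 -1.0e+00] tool mm [258.1  -8.1  57.5] F [-0.1  0.8 -0.5] open 0.0
```

```bash

python3 -m jog '[{"grip":1,"x":32,"y":-1,"z":0,"rx":0,"ry":0,"rz":0},{"grip":1,"x":32,"y":-1,"z":0,"rx":0,"ry":0,"rz":0},{"grip":1,"x":32,"y":-1,"z":0,"rx":0,"ry":0,"rz":0},{"grip":1,"x":32,"y":-1,"z":0,"rx":0,"ry":0,"rz":0},{"grip":1,"x":32,"y":-1,"z":0,"rx":0,"ry":0,"rz":0},{"grip":1,"x":32,"y":-1,"z":0,"rx":0,"ry":0,"rz":0},{"grip":1,"x":32,"y":-1,"z":0,"rx":0,"ry":0,"rz":0},{"grip":1,"x":32,"y":-1,"z":0,"rx":0,"ry":0,"rz":0}]'
python3 -m jog '[{"grip":1,"x":0,"y":0,"z":25,"rx":0,"ry":0,"rz":0},{"grip":1,"x":0,"y":0,"z":25,"rx":0,"ry":0,"rz":0},{"grip":1,"x":0,"y":0,"z":0,"rx":0,"ry":0,"rz":0},{"grip":1,"x":0,"y":0,"z":0,"rx":0,"ry":0,"rz":0}]'
python3 - <<'E'
from h import *
togo("bar",.080)
c=read_camera("wrist");cv2.imwrite("pics/w4.png",c["frame"][:,:,::-1])
E
```

```text
time: 9.25
eef_pos: [0.5916, 0.0297, 0.327]
tcp_rot: [0.813, 0.582, -0.002, -0.002]
contact_force: [0.3, -0.8, 0.1]
opening: -0.001
time: 9.58
eef_pos: [0.5907, 0.0283, 0.2762]
tcp_rot: [0.813, 0.582, -0.003, -0.003]
contact_force: [0.3, -0.3, 0.6]
opening: -0.003
t 9.58 tip [0.5893 0.0285 0.1032] zaxis [-0.0084  0.001  -1.    ] tool mm [ 2.7  3.3 23.2] F [ 0.3 -0.3  0.6] open -0.0
```

View pics/w4.png

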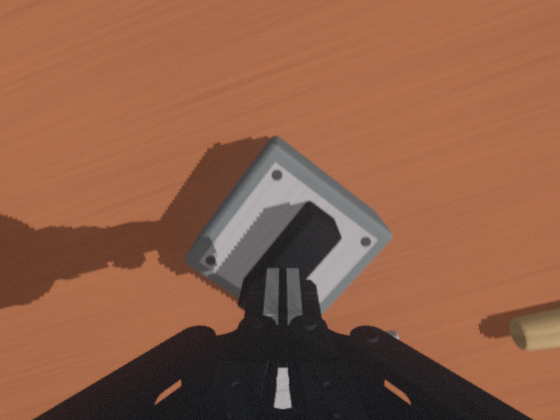

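The oblong key's centre works out near (291,258) and the fingertip sits at x ≈ 282. That is about 3 mm off, as computed.

```bash

python3 -m jog '[{"grip":1,"x":3,"y":2,"z":9,"rx":0,"ry":0,"rz":0},{"grip":1,"x":0,"y":0,"z":9,"rx":0,"ry":0,"rz":0},{"grip":1,"x":0,"y":0,"z":0,"rx":0,"ry":0,"rz":0},{"grip":1,"x":0,"y":0,"z":0,"rx":0,"ry":0,"rz":0}]'
python3 -c 'from h import *;togo("bar",.068)'
python3 -m jog '[{"grip":1,"x":0,"y":0,"z":2,"rx":0,"ry":0,"rz":0},{"grip":1,"x":0,"y":0,"z":2,"rx":0,"ry":0,"rz":0},{"grip":1,"x":0,"y":0,"z":2,"rx":0,"ry":0,"rz":0},{"grip":1,"x":0,"y":0,"z":2,"rx":0,"ry":0,"rz":0},{"grip":1,"x":0,"y":0,"z":0,"rx":0,"ry":0,"rz":0},{"grip":1,"x":0,"y":0,"z":0,"rx":0,"ry":0,"rz":0}]'
python3 -c 'from h import *;togo("bar",.068)'
```

```text
time: 9.97
eef_pos: [0.5949, 0.03, 0.2617]
tcp_rot: [0.813, 0.582, -0.0, -0.0]
contact_force: [1.2, -0.1, -0.2]
opening: -0.003
t 9.97 tip [0.5948 0.03   0.0887] zaxis [-1.e-03  1.e-04 -1.e+00] tool mm [-0.6 -1.6 20.7] F [ 1.2 -0.1 -0.2] open -0.0
time: 10.47
eef_pos: [0.595, 0.0302, 0.254]
tcp_rot: [0.813, 0.582, -0.0, -0.0]
contact_force: [-0.8, -0.4, -0.2]
opening: 0.001
t 10.47 tip [0.595  0.0303 0.081 ] zaxis [-3.e-04  0.e+00 -1.e+00] tool mm [-0.9 -1.8 13. ] F [-0.8 -0.4 -0.2] open 0.0
```

```bash

python3 -m jog '[{"grip":1,"x":-1,"y":-1,"z":0,"rx":0,"ry":0,"rz":0},{"grip":1,"x":0,"y":0,"z":2,"rx":0,"ry":0,"rz":0},{"grip":1,"x":0,"y":0,"z":2,"rx":0,"ry":0,"rz":0},{"grip":1,"x":0,"y":0,"z":2,"rx":0,"ry":0,"rz":0},{"grip":1,"x":0,"y":0,"z":2,"rx":0,"ry":0,"rz":0},{"grip":1,"x":0,"y":0,"z":2,"rx":0,"ry":0,"rz":0},{"grip":1,"x":0,"y":0,"z":0,"rx":0,"ry":0,"rz":0},{"grip":1,"x":0,"y":0,"z":0,"rx":0,"ry":0,"rz":0}]'
python3 -m jog '[{"grip":1,"x":0,"y":0,"z":1,"rx":0,"ry":0,"rz":0},{"grip":1,"x":0,"y":0,"z":1,"rx":0,"ry":0,"rz":0},{"grip":1,"x":0,"y":0,"z":0,"rx":0,"ry":0,"rz":0},{"grip":1,"x":0,"y":0,"z":0,"rx":0,"ry":0,"rz":0}]'
python3 -c 'from h import *;togo("bar",.068)'
```

```text
time: 11.13
eef_pos: [0.5939, 0.0296, 0.2439]
tcp_rot: [0.813, 0.582, 0.0, 0.0]
contact_force: [0.2, -0.2, 0.7]
opening: -0.003
time: 11.47
eef_pos: [0.594, 0.0296, 0.2428]
tcp_rot: [0.813, 0.582, 0.0, 0.0]
contact_force: [-1.9, -1.3, 5.7]
opening: -0.0
t 11.47 tip [0.5941 0.0296 0.0698] zaxis [ 4.e-04 -1.e-04 -1.e+00] tool mm [ 0.  -1.2  1.8] F [-1.9 -1.3  5.7] open -0.0
```

```bash

python3 -m jog '[{"grip":1,"x":0,"y":0,"z":1,"rx":0,"ry":0,"rz":0},{"grip":1,"x":0,"y":0,"z":1,"rx":0,"ry":0,"rz":0},{"grip":1,"x":0,"y":0,"z":0,"rx":0,"ry":0,"rz":0},{"grip":1,"x":0,"y":0,"z":0,"rx":0,"ry":0,"rz":0}]'
python3 -m jog '[{"grip":1,"x":0,"y":0,"z":-10,"rx":0,"ry":0,"rz":0},{"grip":1,"x":0,"y":0,"z":-30,"rx":0,"ry":0,"rz":0},{"grip":1,"x":0,"y":0,"z":-35,"rx":0,"ry":0,"rz":0},{"grip":1,"x":0,"y":0,"z":-35,"rx":0,"ry":0,"rz":0},{"grip":1,"x":-20,"y":-30,"z":0,"rx":0,"ry":0,"rz":0},{"grip":1,"x":-20,"y":-30,"z":0,"rx":0,"ry":0,"rz":0},{"grip":1,"x":-20,"y":-30,"z":0,"rx":0,"ry":0,"rz":0},{"grip":1,"x":0,"y":0,"z":0,"rx":0,"ry":0,"rz":0}]'
python3 - <<'E'
from h import *
togo("bar")
c=read_camera("top");cv2.imwrite("pics/t5.png",c["frame"][:,:,::-1])
c=read_camera("side");cv2.imwrite("pics/s5.png",cv2.resize(c["frame"][130:360,220:420,::-1],None,fx=2.6,fy=2.6))
E
```

```text
time: 11.8
eef_pos: [0.5941, 0.0296, 0.2413]
tcp_rot: [0.813, 0.582, 0.0, 0.0]
contact_force: [-1.7, 0.2, 7.7]
opening: 0.002
time: 12.47
eef_pos: [0.4836, 0.0021, 0.347]
tcp_rot: [0.813, 0.582, -0.003, -0.003]
contact_force: [-1.0, 0.6, -1.3]
opening: -0.001
t 12.47 tip [0.4821 0.0023 0.174 ] zaxis [-0.0091  0.0012 -1.    ] tool mm [62.3 96.9 93. ] F [-1.   0.6 -1.3] open -0.0
```

View pics/s5.png

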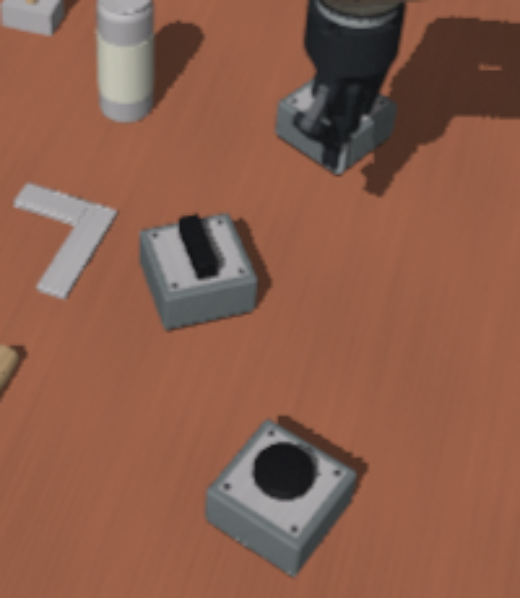

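View pics/t5.png

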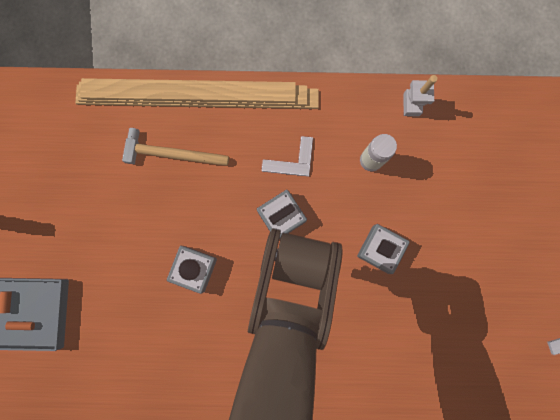

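All the bystanders and stations look unmoved: the round key is at (190,269), the square one at (387,248) and the oblong one at (282,213) in the top view. The arm hides the square key in the side view, so I clear it for one numeric check.

```bash

python3 -m jog '[{"grip":1,"x":25,"y":-10,"z":-25,"rx":0,"ry":0,"rz":0},{"grip":1,"x":25,"y":-10,"z":-25,"rx":0,"ry":0,"rz":0},{"grip":1,"x":25,"y":0,"z":-25,"rx":0,"ry":0,"rz":0},{"grip":1,"x":25,"y":0,"z":-10,"rx":0,"ry":0,"rz":0},{"grip":1,"x":20,"y":0,"z":0,"rx":0,"ry":0,"rz":0},{"grip":1,"x":0,"y":0,"z":0,"rx":0,"ry":0,"rz":0},{"grip":1,"x":0,"y":0,"z":0,"rx":0,"ry":0,"rz":0}]'
python3 - <<'E'
from h import *
togo("bar")
S=read_camera("side");cv2.imwrite("pics/s6.png",S["frame"][:,:,::-1])
g=S["frame"].max(2);k,l,st,ce=cv2.connectedComponentsWithStats((g<60).astype(np.uint8))
for n,u,c0 in(("palm",(329,311),(329.68,308.05)),("square",(350,168),(350.22,164.82)),("bar",(296,225),(296.08,223.22))):
    sub=l[u[1]-8:u[1]+9,u[0]-8:u[0]+9];i=np.bincount(sub[sub>0]).argmax()
    p=KEY[n]
    print(n,st[i],"top edge",st[i][1],"expected shift px for 10mm",(proj(S,(*p,.07))-proj(S,(*p,.08))).round(1))
E
```

```text
time: 13.15
eef_pos: [0.5099, 0.1229, 0.4353]
tcp_rot: [0.813, 0.583, -0.0, 0.0]
contact_force: [-0.0, -0.2, -0.2]
opening: 0.002
t 13.15 tip [0.51   0.1229 0.2623] zaxis [ 1.e-04 -3.e-04 -1.e+00] tool mm [-61.3 108.4 182.3] F [-0.  -0.2 -0.2] open 0.0
palm [318 301  23  21 392] top edge 301 expected shift px for 10mm [-0.4  2.7]
square [ 312  124   47   78 1905] top edge 124 expected shift px for 10mm [-0.4  2.9]
bar [289 213  15  24 222] top edge 213 expected shift px for 10mm [-0.1  2.9]
```

View pics/s6.png

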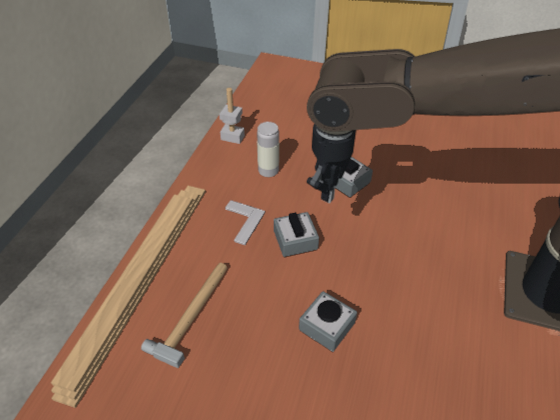

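The round key's top edge dropped 4 px and the oblong key's 3 px, about what 10 mm should give. The square key is still hidden, so I make one more small move.

```bash

python3 -m jog '[{"grip":1,"x":30,"y":-10,"z":0,"rx":0,"ry":0,"rz":0},{"grip":1,"x":30,"y":-10,"z":0,"rx":0,"ry":0,"rz":0},{"grip":1,"x":30,"y":-10,"z":0,"rx":0,"ry":0,"rz":0},{"grip":1,"x":30,"y":-10,"z":0,"rx":0,"ry":0,"rz":0},{"grip":1,"x":0,"y":0,"z":0,"rx":0,"ry":0,"rz":0},{"grip":1,"x":0,"y":0,"z":0,"rx":0,"ry":0,"rz":0},{"grip":1,"x":0,"y":0,"z":0,"rx":0,"ry":0,"rz":0}]'
python3 - <<'E'
from h import *
S=read_camera("side");cv2.imwrite("pics/s7.png",S["frame"][:,:,::-1])
g=S["frame"].max(2);k,l,st,ce=cv2.connectedComponentsWithStats((g<60).astype(np.uint8))
sub=l[160:177,342:359];i=np.bincount(sub[sub>0]).argmax();print(st[i],ce[i],"before top 156, h18")
E
```

```text
time: 13.78
eef_pos: [0.5102, 0.2476, 0.4345]
tcp_rot: [0.813, 0.582, -0.001, 0.0]
contact_force: [-0.2, -0.5, -0.2]
opening: -0.002Traceback (most recent call last):
  File "<stdin>", line 4, in <module>
ValueError: attempt to get argmax of an empty sequence
```

View pics/s7.png

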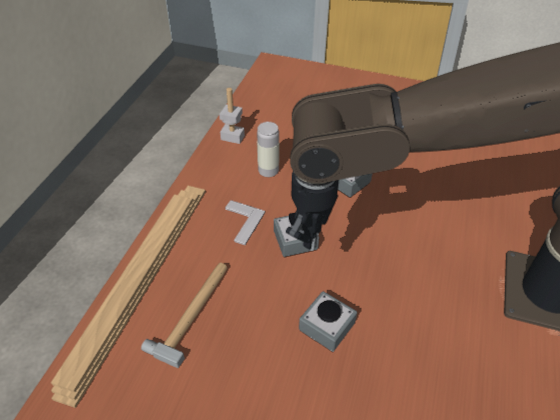

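The arm still hides the square key (about (350,168)). I move further towards the start side.

```bash

python3 -m jog '[{"grip":1,"x":30,"y":-15,"z":0,"rx":0,"ry":0,"rz":0},{"grip":1,"x":30,"y":-15,"z":0,"rx":0,"ry":0,"rz":0},{"grip":1,"x":30,"y":-15,"z":0,"rx":0,"ry":0,"rz":0},{"grip":1,"x":30,"y":-15,"z":0,"rx":0,"ry":0,"rz":0},{"grip":1,"x":30,"y":-15,"z":0,"rx":0,"ry":0,"rz":0},{"grip":1,"x":30,"y":-15,"z":0,"rx":0,"ry":0,"rz":0},{"grip":1,"x":30,"y":-15,"z":0,"rx":0,"ry":0,"rz":0},{"grip":1,"x":0,"y":0,"z":0,"rx":0,"ry":0,"rz":0}]'
python3 -m jog '[{"grip":1,"x":0,"y":0,"z":0,"rx":0,"ry":0,"rz":0},{"grip":1,"x":0,"y":0,"z":0,"rx":0,"ry":0,"rz":0},{"grip":1,"x":0,"y":0,"z":0,"rx":0,"ry":0,"rz":0}]'
python3 - <<'E'
from h import *
S=read_camera("side");cv2.imwrite("pics/s8.png",S["frame"][:,:,::-1])
g=S["frame"].max(2);k,l,st,ce=cv2.connectedComponentsWithStats((g<60).astype(np.uint8))
sub=l[160:177,342:359];print([ (st[i],ce[i]) for i in np.unique(sub[sub>0])],"before top 156, h18")
E
```

```text
time: 14.5
eef_pos: [0.4778, 0.484, 0.4346]
tcp_rot: [0.813, 0.583, 0.0, -0.001]
contact_force: [1.1, -0.3, 0.5]
opening: 0.0
time: 14.75
eef_pos: [0.4792, 0.4795, 0.4351]
tcp_rot: [0.814, 0.581, -0.0, 0.0]
contact_force: [-0.3, -0.4, -0.1]
opening: 0.001
[(array([342, 159,  17,  15, 166], dtype=int32), array([349.89156627, 166.14457831]))] before top 156, h18
```

View pics/s8.png

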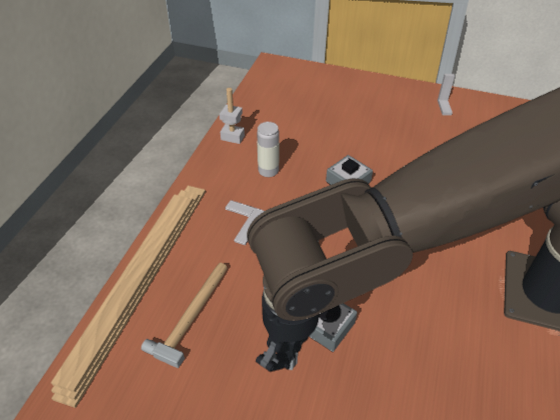

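The square key's top edge went from row 156 to 159, the roughly 3 px expected for 10 mm. All three keys are in and the robot is clear.

```bash
python3 -c 'from plant import *;print(sign_off(),get_state()["time"])'
```

```text
the job is handed in; nothing more can be done
the job is handed in; nothing more can be done
```

I pressed the three keys with the closed fingertips in the order round, square, oblong, and handed the job in at about 14.8 s of the 43 s allowed. No verdict is reported.

- **Keys in:** each press went down until the measured force rose to about 8 N on the cushion, with the fingertip at about 68 mm above the table. The highest reading, taken at the end of each move, was 8.2 N against the 40 N limit.
- **Camera check of the keys:** in the side view the top edges dropped 4, 3 and 3 px (round, square, oblong). About 3 px is expected for 10 mm, so each pixel is worth roughly 3 mm and this check is coarse. The force readings are the stronger evidence.
- **Stations and bystanders:** the top view after the last press showed all three stations, the can, the hammer and the bracket where they started, judged by eye. The robot ended clear of everything.
- **Checks that failed at first:** the first move command was refused because every row needs all its fields. Two side views of the square key were blocked by the arm, so I moved it aside for a third, which showed the key.

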